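Wind the screw jack up to the set pointer with its crank

TASK

Fit the loose crank onto the square shaft of the small dark blue screw jack, gently feeling for the angle at which it drops fully home, and then wind it by its red knob until the top of the grey vee block riding on the jack is level with the tip of the red pointer. Leave the crank on the shaft and let go; do not touch the block or the pointer, nor shift the things standing around.

Things in the scene. Friction and masses are not known exactly. Their poses are not given: they have to be found in the camera images.
- crank: Loose dark steel crank with a bright arm, 0.23 kg, standing upright on its hub. Origin: centre of the hub's underside; z up, x along the arm to the knob. Hub 34 x 34 mm, 37 mm high; from below it has a square socket, 16.2 mm wide and 34 mm deep, sides parallel to x and y. The arm (18 mm wide, top at 34 mm) reaches to x = 62 mm.
- crank_knob (a point): Middle of the crank's red knob, which spins freely on its pin: 21 mm diameter, standing from 35 to 75 mm above the crank's underside, 52 mm from the hub's axis along the crank's x. This point is 55 mm above the crank's underside.
- jack: Dark blue screw jack fixed to the worktop, base plate 110 x 300 x 12 mm. Origin on the worktop, z up, y along the base from the shaft end towards the gauge post. Gearbox with the upright driving shaft at y = -125 mm, platform (80 x 80 mm) at y = +15 mm, gauge post (10 mm diameter, 154 mm high) at y = +105 mm.
- shaft_axis (a point): On the axis of the upright driving shaft, at the top of its steel shoulder, 75 mm above the worktop, where the crank's underside rests when fully home. The shaft turns only under 0.12 N m or more, so it stays still in a light search, and holds its height by itself. Clockwise seen from above raises the platform 12 mm a turn; the other way lowers it.
- lift (a joint): Height of the jack's platform above its lowest position, m (0 to 0.036; starts at 0, where the platform's top is 60 mm above the worktop).
- vee_block: Grey vee block, 50 x 60 x 42 mm, about 0.6 kg, standing loose on the platform. Origin: centre of its underside.
- block_top (a point): Centre of the vee block in the plane of its top edges, 42 mm above its underside.
- pointer_tip (a point): Tip of the red pointer on the gauge post, near the block's side; the pointer's height is set anew each time, 116 to 130 mm above the worktop, and must be left as it is.
- steel_post: Bystander: slim steel post on a round foot, 36 x 36 x 129 mm; origin at the underside.
- flask: Bystander: white bottle with blue cap and blue band, 44 mm diameter, 103 mm high; origin at the underside.
- glue_bottle: Bystander: white bottle with orange cap, 30 mm diameter, 93 mm high; origin at the underside.
- crank_boss (a point): Middle of the crank's round bright steel boss, on the hub's axis, 55 mm above the crank's underside: the place to grip the crank for carrying and fitting. 22 mm diameter, standing from 37 to 72 mm above the underside. Let go on the shaft's nose, the crank rests there, and drops by its own weight when turned to the square.
- shaft_nose (a point): Top of the brass shaft, 30 mm above its shoulder. The shaft is a 14 x 14 mm square up to 24 mm, then a round nose of 13 mm diameter, tapering to 7 mm. A crank not turned to the square rests with its underside 24 mm over the shoulder; turned to it within about 5 degrees it goes down. The square stands at any angle (this point does not show it): see it or feel for it.
Not all that is in view belongs to the job. Of the things that look like the vee_block, the larger one is meant.

How it is judged:
By the outcome, as a careful person would: the job done as asked, in the order asked, and still so for the second after the job is handed in, with the robot touching nothing.
It also fails if it takes over 72 s, if anything falls off the work surface, if the arm or the gripper's body presses on something with over 40 N, if the wrist force passes 120 N, or if a joint passes its speed limit or range.

ROBOT

A 6-joint arm with a two-finger parallel gripper is mounted at the origin on a cart in front of the work surface, level with it; the furniture and walls round the work are solid. World frame = base frame: x ahead of the robot, y to its left, z up, the work surface at z = 0. Lengths are in m, angles in rad, forces in N, time in s.
With the tool pointing down it reaches from about 0.35 to 0.975 m from the base axis. Payload 4.9 kg.
Tool frame: the origin (TCP) lies at the very end of the fingers, on their centre line; the grasp point (between the pads) lies 19 mm behind it; z points along the fingers, y is the line along which they close (so a half turn about z gives the same grasp; the last joint's range is limited). The gripper opens to 85 mm and grips with 20 to 120 N. Pads are 22 mm wide; open, the fingers measure 114 mm over their backs; the gripper's body (76 mm by 85 mm) begins 54 mm behind the grasp point. The pads swing forward as they close: fully open they stand 13 mm farther back than shut.
Start: joints at [0.983, 0.053, 1.613, -0, 1.476, -0.119], TCP at [0.282, 0.558, 0.231] pointing down, gripper open.
Joint ranges: [-3.01, 3.01], [-1.01, 2.22], [0.06, 2.58], [-1.02, 4.17], [0.09, 2.62], [-3.14, 3.14]. Speed limits (rad/s): [2.57, 2.57, 3.14, 3.14, 3.14, 3.14].

INTERFACE

Orientations are given as a unit quaternion [w, x, y, z].
In Python, from plant import manip, vision, order gives the robot as it stands.
- The arm moves only by the tool play_rows, never from a script. Its argument "steps" is a list that holds one entry, the list of rows, each a list of 6 numbers: the shift along the tool's x, y, z in mm, then the turn, a rotation vector about the tool's x, y, z in degrees. A call has 1 to 12 rows; each row is the pose to reach, as a shift and turn from the pose commanded when the call began, along the tool's axes at that moment; what a row does not reach only later rows make up. A row lasts 1/12 s, in which the tool goes at most 41.7 mm and 7.16 degrees, less where a joint would pass 70% of its speed; a pose out of reach is approached as far as the arm can. A call with a gripper value outside its range is refused whole. "claw" is the gripper's target within -1 to 1 (fully open at 1, half-way at 0, shut at -1), set as the call begins (left out, the last holds). The fingers move at their own pace and stop on an object; the grip force is fixed at half the most. Time passes only in rows, so rows that repeat a pose let the fingers close. It gives the time, the measured TCP pose, the force, the opening and the grip force at its end, in the units of the state.
- manip.state(): the state, without advancing time (a new reading comes with each control period).
- vision.grab_frame(name): name is "side" or "top"; returns (picture, depth): 480x640x3 uint8, blue, green, red; 480x640 float32, m along the optical axis (not along the pixel's ray), 0 where there is no reading.
- vision.camera_info(name): a dict with "K" (3x3 intrinsics, pixels), "eye" and "orientation" of the camera in the world. Camera axes: x right, y down, z forward; pixel columns grow to the right and rows downward; lengths in m; the calibration is good to about 2 mm. A picture is of the moment at which its call begins. camera_info takes no time and is no camera call.
- order.job_done(): hands the job in; it is judged then, once.
The state is a dict: "time": time; "joint_pos": joint angles; "joint_vel": joint speeds; "joint_efforts": joint torques, N m; "tool_pos": TCP position; "tool_rot": TCP orientation; "contact_force": force on the tool from outside, world axes, zero at the start; "ft_torque": the same for the moment, N m; "gripper_width": opening from 0.0 (shut) to 1.0 (fully open); "grasp_force": force on a finger pad.
Only numpy, scipy, OpenCV 4.12 (cv2) and the standard library are available. Lean on these libraries where they do the work, as an engineer would, in place of code of your own. Each camera call takes 0.05 s, during which the arm holds its last target. There are 200 camera calls.

## Working session

There is one attempt and no reset: what is moved stays moved. The work goes in short steps, Python scripts to look and compute and a tool call to move; the robot and the scene stay as the last step left them, time stands still between calls to the robot, and variables do not carry over. Pictures are saved under pics/ and viewed, at most 10 in all, crops included, and the job is handed in when it is done.

Besides the shell and the picture viewer there is one more tool, called after ">>>" in YAML: its name, and indented under it one key for each argument. play_rows: Moves the arm, as the interface text tells. Its arguments: {"type":"object","properties":{"steps":{"type":"array"},"claw":{"type":"number"}},"required":["steps"]}

```bash
mkdir -p pics
cat > h.py <<'E'
import numpy as np, cv2
from scipy.spatial.transform import Rotation as R
from plant import manip, vision, order
def rot(q): return R.from_quat([q[1],q[2],q[3],q[0]])
class Cam:
    def __init__(s,n):
        i=vision.camera_info(n); s.n=n; s.K=np.array(i["K"]); s.e=np.array(i["eye"]); o=np.array(i["orientation"])
        s.R=rot(o).as_matrix() if o.shape==(4,) else o
    def grab(s): s.im,s.d=vision.grab_frame(s.n); return s.im
    def ray(s,u,v): return s.R@np.linalg.solve(s.K,[u,v,1.])
    def plane(s,u,v,z): r=s.ray(u,v); return s.e+r*(z-s.e[2])/r[2]
    def pt(s,u,v): return s.e+s.ray(u,v)*s.d[int(v),int(u)]
    def px(s,p): q=s.K@(s.R.T@(np.array(p)-s.e)); return q[:2]/q[2]
    def cloud(s):
        v,u=np.mgrid[0:480,0:640]; r=np.stack([u,v,np.ones_like(u)],-1)@np.linalg.inv(s.K).T@s.R.T
        return s.e+r*s.d[...,None]
E
python3 - <<'E'
from h import *
for n in("top","side"):
    c=Cam(n); cv2.imwrite(f"pics/{n}0.png",c.grab()); np.save(n+"0.npy",c.d); print(n,c.e,c.R.round(3).tolist(),c.K.tolist())
print(manip.state())
E
```

```text
top [0.47053109 0.02576698 0.97872625] [[0.015, -0.995, 0.096], [-1.0, -0.013, 0.019], [-0.017, -0.096, -0.995]] [[435.95575209206385, 0.0, 321.80828406614353], [0.0, 435.95575209206385, 236.63834267269976], [0.0, 0.0, 1.0]]
side [ 0.50648127 -0.7913107   0.80693945] [[0.999, -0.039, 0.037], [-0.053, -0.645, 0.762], [-0.006, -0.763, -0.646]] [[525.596867060029, 0.0, 323.36906117663546], [0.0, 525.596867060029, 241.488254523536], [0.0, 0.0, 1.0]]
{'time': 0.1, 'joint_pos': array([ 9.83032601e-01,  5.33116448e-02,  1.61416131e+00,  2.08271387e-05,
        1.47602243e+00, -1.19035956e-01]), 'joint_vel': array([-0.00036254,  0.00084877, -0.00442274,  0.00080088, -0.00122681,
       -0.00085164]), 'joint_efforts': array([ 6.44641887e-05, -3.94903708e+01, -3.71362925e+01, -1.29675736e-04,
        3.90005283e-03, -2.22683951e-05]), 'tool_pos': array([0.28204032, 0.55710387, 0.23017031]), 'tool_rot': array([-3.38983110e-04,  2.32225171e-01,  9.72661588e-01, -8.88985452e-04]), 'contact_force': array([-0.16544025,  0.63005306, -0.14861523]), 'ft_torque': array([-0.04953462, -0.01335678, -0.00031668]), 'grasp_force': 0.0, 'gripper_width': 1.0023887100467939}
```

View pics/top0.png

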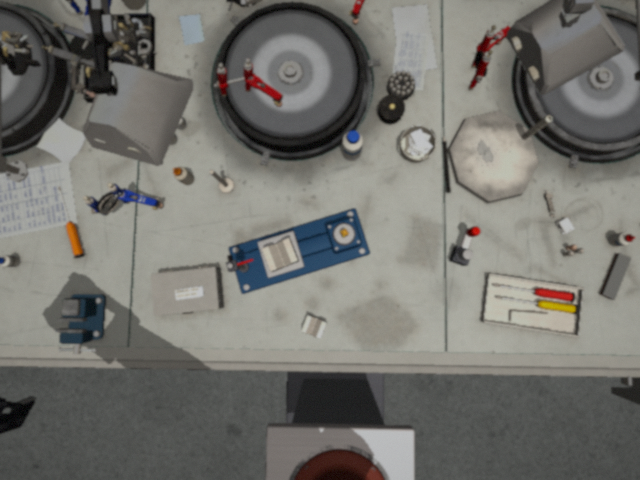

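View pics/side0.png

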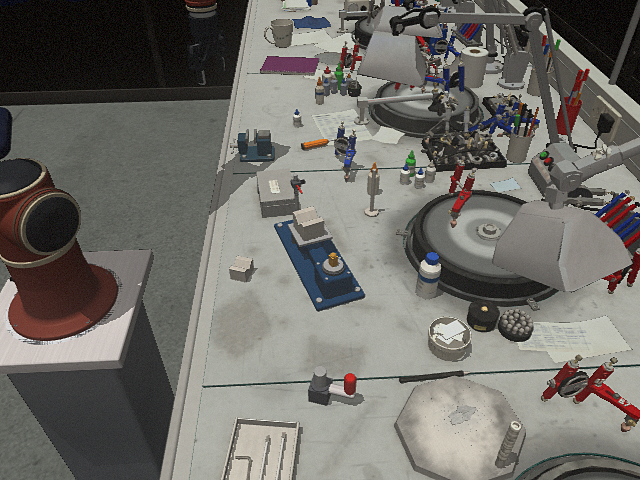

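The top view shows the crank (boss about (461,252), knob (475,231)), the jack's shaft (344,233), the vee block on the platform (281,252) and the pointer (238,264). There are two vee-like things. The one at top (281,252) is larger and stands on the platform, so it is the one meant. The one at (314,326) is small and loose on the table, so it is a decoy. I'll confirm this in an enlarged crop and measure.

Run:
```python
from h import *
t=Cam("top"); s=Cam("side")
t.im=cv2.imread("pics/top0.png"); t.d=np.load("top0.npy"); s.im=cv2.imread("pics/side0.png"); s.d=np.load("side0.npy")
def crop(c,u,v,w,h,f): return cv2.resize(c.im[v:v+h,u:u+w],(w*f,h*f),interpolation=cv2.INTER_CUBIC)
A=crop(t,220,200,160,100,5) [:300*1+200]
a=cv2.resize(crop(t,225,200,160,120,1),(400,300),interpolation=cv2.INTER_CUBIC)
b=cv2.resize(crop(t,430,215,64,48,1),(400,300),interpolation=cv2.INTER_CUBIC)
c=cv2.resize(crop(s,260,170,120,90,1),(400,300),interpolation=cv2.INTER_CUBIC)
d=cv2.resize(crop(t,324,213,40,30,1),(400,300),interpolation=cv2.INTER_CUBIC)
cv2.imwrite("pics/mos.png",np.vstack([np.hstack([a,b]),np.hstack([c,d])]))
def red(c,x0,y0,x1,y1):
    h=cv2.cvtColor(c.im,cv2.COLOR_BGR2HSV); m=((h[...,0]<8)|(h[...,0]>172))&(h[...,1]>140)&(h[...,2]>70)
    k=np.zeros_like(m); k[y0:y1,x0:x1]=m[y0:y1,x0:x1]; return k
for n,c,bx in(("top",t,(455,215,495,250)),("side",s,(335,365,365,405))):
    m=red(c,*bx); v,u=np.nonzero(m); P=c.cloud()[m]; P=P[P[:,2]>.02]
    print("knob",n,u.mean(),v.mean(),u.min(),u.max(),v.min(),v.max(),P.mean(0).round(4),P[:,2].max(), c.plane(u.mean(),v.mean(),.075 if n=="top" else .055))
for n,c,bx in(("top",t,(222,245,262,280)),("side",s,(285,170,310,205))):
    m=red(c,*bx); v,u=np.nonzero(m); P=c.cloud()[m]
    print("ptr",n,[(a,b,p.round(3).tolist()) for a,b,p in zip(u,v,P)])
# brass
for n,c,bx in(("top",t,(325,213,364,252)),("side",s,(315,240,350,280))):
    h=cv2.cvtColor(c.im,cv2.COLOR_BGR2HSV); m=(h[...,0]>10)&(h[...,0]<30)&(h[...,1]>90)&(h[...,2]>90)
    k=np.zeros_like(m);x0,y0,x1,y1=bx;k[y0:y1,x0:x1]=m[y0:y1,x0:x1]; v,u=np.nonzero(k);P=c.cloud()[k]
    print("brass",n,len(u),u.mean(),v.mean(),u.min(),u.max(),v.min(),v.max(),np.median(P,0).round(4),P[:,2].max(),c.plane(u.mean(),v.mean(),.1))
# heights around crank
C=t.cloud(); sub=C[215:270,440:495].reshape(-1,3)
for lo,hi in((.015,.045),(.028,.04),(.055,.085)):
    q=sub[(sub[:,2]>lo)&(sub[:,2]<hi)]; print(lo,hi,len(q),q.mean(0).round(4),q.min(0).round(4),q.max(0).round(4))
# base plate
h=cv2.cvtColor(t.im,cv2.COLOR_BGR2HSV); m=((h[...,0]>95)&(h[...,0]<125)&(h[...,1]>100)).astype(np.uint8); m[:200]=0;m[300:]=0;m[:,:225]=0;m[:,380:]=0
v,u=np.nonzero(m); r=cv2.minAreaRect(np.c_[u,v].astype(np.float32)); bp=cv2.boxPoints(r); print([t.plane(*p,.012).round(4).tolist() for p in bp])
```

```text
knob top 474.7121212121212 230.96969696969697 471 479 227 235 [ 0.5736 -0.2746  0.0736] 0.07696774566349684 [ 0.57347952 -0.27410267  0.075     ]
knob side 349.2676056338028 383.37089201877933 344 355 373 394 [ 0.5724 -0.2817  0.0644] 0.07854066841099949 [ 0.5732323  -0.27521188  0.055     ]
ptr top [(np.int64(250), np.int64(259), [0.506, 0.181, 0.134]), (np.int64(251), np.int64(259), [0.506, 0.178, 0.134]), (np.int64(252), np.int64(259), [0.506, 0.177, 0.132]), (np.int64(246), np.int64(260), [0.504, 0.189, 0.131]), (np.int64(247), np.int64(260), [0.504, 0.186, 0.134]), (np.int64(248), np.int64(260), [0.504, 0.185, 0.133]), (np.int64(249), np.int64(260), [0.505, 0.183, 0.13]), (np.int64(250), np.int64(260), [0.504, 0.181, 0.132]), (np.int64(251), np.int64(260), [0.504, 0.178, 0.135]), (np.int64(252), np.int64(260), [0.505, 0.177, 0.131]), (np.int64(242), np.int64(261), [0.507, 0.22, 0.015]), (np.int64(243), np.int64(261), [0.502, 0.195, 0.131]), (np.int64(244), np.int64(261), [0.502, 0.193, 0.131]), (np.int64(245), np.int64(261), [0.502, 0.19, 0.133]), (np.int64(246), np.int64(261), 
[... 2511 characters left out ...]
, 0.174, 0.132])]
brass top 44 343.72727272727275 232.3181818181818 340 347 229 236 [ 0.5643 -0.0024  0.1033] 0.10897502821708693 [ 0.5644632  -0.00204296  0.1       ]
brass side 83 332.66265060240966 258.5421686746988 328 337 252 266 [ 0.5617 -0.006   0.0945] 0.1077394756702863 [ 0.56271275 -0.01182566  0.1       ]
0.015 0.045 309 [ 0.5374 -0.2585  0.0331] [ 0.5045 -0.2805  0.0153] [ 0.5851 -0.2379  0.0435]
0.028 0.04 263 [ 0.5393 -0.2598  0.0341] [ 0.5063 -0.2805  0.0282] [ 0.5851 -0.2386  0.04  ]
0.055 0.085 205 [ 0.5483 -0.2649  0.0704] [ 0.5154 -0.2854  0.0553] [ 0.5847 -0.2478  0.077 ]
[[0.5363, 0.2519, 0.012], [0.6279, -0.0291, 0.012], [0.528, -0.0606, 0.012], [0.4376, 0.2177, 0.012]]
```

View pics/mos.png

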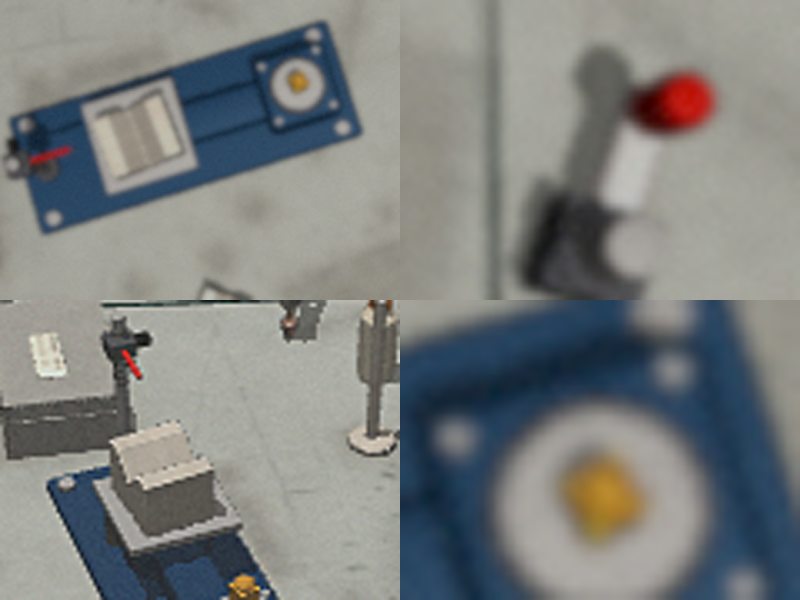

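Confirmed: the larger vee block is on the jack platform beside the red pointer, and the small decoy is on the table. The crank's boss centre is near top (467,254), its knob at (475,231). Next I'll refine the boss, the arm direction and the required move.

Run:
```python
from h import *
t=Cam("top"); t.im=cv2.imread("pics/top0.png"); t.d=np.load("top0.npy"); C=t.cloud()
w=C[240:300,380:440].reshape(-1,3); print("table z",np.median(w[:,2]),w[:,2].std())
sub=C[215:270,440:495].reshape(-1,3); q=sub[(sub[:,2]>.066)&(sub[:,2]<.08)]
k=np.array([.5735,-.2743])
b=q[np.hypot(*(q[:,:2]-k).T)>.025]; k2=q[np.hypot(*(q[:,:2]-k).T)<.016]
mid=lambda a:(a.min(0)+a.max(0))/2
print("boss",len(b),b.mean(0),mid(b),b.min(0),b.max(0)); print("knob",len(k2),k2.mean(0),mid(k2))
B=b.mean(0);Kn=k2.mean(0); d=(Kn-B)[:2]; print("dist",np.hypot(*d),"alpha",np.degrees(np.arctan2(d[1],d[0])))
print("boss pix est",t.plane(467.1,254.2,.072))
# hub top
h=sub[(sub[:,2]>.03)&(sub[:,2]<.045)]
s=manip.state(); Rm=rot(s["tool_rot"]); print("tool x yaw",np.degrees(np.arctan2(*Rm.as_matrix()[:2,0][::-1])))
print("shift tool mm to boss TCP z .1:",Rm.inv().apply(np.r_[B[:2],.1]-s["tool_pos"])*1000)
```

```text
table z -4.925134739486303e-05 0.0564409997394358
boss 92 [ 0.52577013 -0.25839814  0.0715157 ] [ 0.52572123 -0.2589119   0.07131393] [ 0.5154118  -0.26908132  0.06626668] [ 0.53603066 -0.24874248  0.07636119]
knob 82 [ 0.57451441 -0.27441038  0.07293032] [ 0.57508643 -0.2754135   0.07161208]
dist 0.05130688812661086 alpha -18.18506939516774
boss pix est [ 0.52523655 -0.25853668  0.072     ]
tool x yaw 153.1437496483011
shift tool mm to boss TCP z .1: [-585.87984372 -617.19194232  131.1906246 ]
```

>>> play_rows:
  steps:
    - [[-586,-617,30,0,0,-9],[-586,-617,30,0,0,-9],[-586,-617,30,0,0,-9],[-586,-617,30,0,0,-9],[-586,-617,30,0,0,-9],[-586,-617,30,0,0,-9],[-586,-617,30,0,0,-9],[-586,-617,30,0,0,-9],[-586,-617,30,0,0,-9],[-586,-617,30,0,0,-9],[-586,-617,30,0,0,-9],[-586,-617,30,0,0,-9]]
  claw: 0.2

```text
time: 1.1
tool_pos: [0.4255, 0.0769, 0.2134]
tool_rot: [0.0, 0.155, 0.988, 0.0]
contact_force: [1.3, -0.0, 0.3]
gripper_width: 0.595
grasp_force: 0.0
```

```bash
cat >> h.py <<'E'
def go(p,yaw=None):
    s=manip.state(); Rm=rot(s["tool_rot"]); y=np.degrees(np.arctan2(*Rm.as_matrix()[:2,0][::-1]))
    print("t",s["time"],"tcp",s["tool_pos"].round(4),"yaw",y.round(2),"F",s["contact_force"].round(2),"T",s["ft_torque"].round(3),"grip",round(s["gripper_width"]*85,1),s["grasp_force"])
    print("shift",(Rm.inv().apply(np.array(p)-s["tool_pos"])*1000).round(1),"turnz",None if yaw is None else round(-((yaw-y+180)%360-180),1),"tilt",np.degrees(np.arccos(-Rm.as_matrix()[2,2])).round(2))
E
python3 -c "
from h import *
go([.5256,-.2585,.13],162)"
```

```text
t 1.1 tcp [0.4255 0.0769 0.2134] yaw 162.14 F [ 1.25 -0.04  0.33] T [ 0.013 -0.04   0.017] grip 50.6 0.0
shift [-198.1 -288.5   83.4] turnz 0.1 tilt 0.02
```

>>> play_rows:
  steps:
    - [[-198,-288,10,0,0,0],[-198,-288,10,0,0,0],[-198,-288,10,0,0,0],[-198,-288,10,0,0,0],[-198,-288,10,0,0,0],[-198,-288,10,0,0,0],[-198,-288,10,0,0,0],[-198,-288,10,0,0,0],[-198,-288,10,0,0,0],[-198,-288,10,0,0,0],[-198,-288,80,0,0,0],[-198,-288,80,0,0,0]]

```text
time: 2.1
tool_pos: [0.526, -0.2558, 0.1332]
tool_rot: [0.001, 0.155, 0.988, -0.0]
contact_force: [0.2, 0.5, -1.2]
gripper_width: 0.606
grasp_force: 0.0
```

```bash
python3 -c "
from h import *
go([.5256,-.2585,.042],162)"
```

```text
t 2.1 tcp [ 0.526  -0.2558  0.1332] yaw 162.12 F [ 0.18  0.54 -1.22] T [0.003 0.049 0.022] grip 51.5 0.0
shift [-0.2 -2.7 91.2] turnz 0.1 tilt 0.09
```

>>> play_rows:
  steps:
    - [[0,-1,40,0,0,0],[0,-1,70,0,0,0],[0,-1,80,0,0,0],[0,-1,80,0,0,0],[0,-1,80,0,0,0],[0,-1,80,0,0,0]]

```text
time: 2.6
tool_pos: [0.5272, -0.2576, 0.0565]
tool_rot: [0.002, 0.155, 0.988, -0.001]
contact_force: [0.4, 0.4, 0.4]
gripper_width: 0.598
grasp_force: 0.0
```

```bash
python3 -c "
from h import *
go([.5256,-.2585,.042],162)"
```

```text
t 2.6 tcp [ 0.5272 -0.2576  0.0565] yaw 162.17 F [0.38 0.43 0.42] T [ 0.016 -0.003 -0.017] grip 50.8 0.0
shift [ 1.3 -1.3 14.5] turnz 0.2 tilt 0.25
```

>>> play_rows:
  steps:
    - [[1,-1,7,0,0,0],[1,-1,14,0,0,0],[1,-1,14,0,0,0],[1,-1,14,0,0,0],[1,-1,14,0,0,0],[1,-1,14,0,0,0]]

```text
time: 3.1
tool_pos: [0.5244, -0.2577, 0.0399]
tool_rot: [0.0, 0.155, 0.988, -0.0]
contact_force: [-0.7, 0.3, -0.3]
gripper_width: 0.599
grasp_force: 0.0
```

>>> play_rows:
  steps:
    - [[0,0,0,0,0,0],[0,0,0,0,0,0],[0,0,0,0,0,0],[0,0,0,0,0,0],[0,0,0,0,0,0],[0,0,0,0,0,0],[0,0,0,0,0,0],[0,0,0,0,0,0]]
  claw: -1

```text
time: 3.77
tool_pos: [0.5243, -0.2577, 0.0399]
tool_rot: [0.0, 0.155, 0.988, -0.0]
contact_force: [-0.2, -0.4, 2.6]
gripper_width: 0.24
grasp_force: 58.6
```

```bash
python3 -c "
from h import *
go([.5645,-.003,.2],162)"
```

```text
t 3.7667 tcp [ 0.5243 -0.2577  0.0399] yaw 162.14 F [-0.19 -0.45  2.57] T [-0.034  0.051  0.07 ] grip 20.4 58.562668561935425
shift [  39.9  254.7 -160.1] turnz 0.1 tilt 0.02
```

>>> play_rows:
  steps:
    - [[0,0,-20,0,0,0],[0,0,-60,0,0,0],[0,0,-100,0,0,0],[0,0,-135,0,0,0],[10,64,-140,0,0,0],[20,100,-140,0,0,0],[25,140,-140,0,0,0],[30,180,-140,0,0,0],[35,220,-140,0,0,0],[40,245,-140,0,0,0],[40,255,-140,0,0,0],[40,255,-140,0,0,0]]

```text
time: 4.77
tool_pos: [0.564, 0.0003, 0.1786]
tool_rot: [-0.001, 0.153, 0.988, 0.0]
contact_force: [1.0, 0.1, -2.7]
gripper_width: 0.24
grasp_force: 59.6
```

>>> play_rows:
  steps:
    - [[0,0,0,0,0,0],[0,0,0,0,0,0],[0,0,0,0,0,0],[0,0,0,0,0,0]]

```text
time: 5.1
tool_pos: [0.5642, -0.004, 0.1794]
tool_rot: [-0.0, 0.156, 0.988, -0.0]
contact_force: [0.5, -0.2, -2.5]
gripper_width: 0.233
grasp_force: 59.6
```

Run:
```python
from h import *
go([.5645,-.003,.2],162)
t=Cam("top"); s=Cam("side")
t.grab(); s.grab()
st=manip.state(); zu=st["tool_pos"][2]-.040
def mask(c):
    h=cv2.cvtColor(c.im,cv2.COLOR_BGR2HSV); return ((h[...,0]<8)|(h[...,0]>172))&(h[...,1]>140)&(h[...,2]>70)
for c in(t,s):
    m=mask(c); P=c.cloud(); m&=(np.hypot(P[...,0]-.565,P[...,1]+.003)<.1)&(P[...,2]>.14); v,u=np.nonzero(m)
    if len(u): print(c.n,len(u),u.mean(),v.mean(),P[m].mean(0).round(4),P[m].max(0),c.plane(u.mean(),v.mean(),zu+.055))
cr=lambda c,p:(lambda q:cv2.resize(c.im[q[1]-60:q[1]+60,q[0]-50:q[0]+50],(400,480),interpolation=cv2.INTER_CUBIC))(c.px(p).astype(int))
cv2.imwrite("pics/over.png",np.hstack([cr(t,[.5645,-.003,.13]),cr(s,[.5645,-.003,.13])]))
```

```text
t 5.1 tcp [ 0.5642 -0.004   0.1794] yaw 162.02 F [ 0.53 -0.23 -2.48] T [-0.014 -0.07   0.053] grip 19.8 59.59064841270447
shift [ -0.    1.  -20.6] turnz 0.0 tilt 0.03
top 6980 355.17650429799426 209.74269340974212 [ 0.5484 -0.0017  0.5041] [0.60691223 0.06066457 0.97872625] [ 0.59582959 -0.01940313  0.1946548 ]
side 1221 330.01801801801804 84.5085995085995 [ 0.5585 -0.0084  0.4565] [0.62169257 0.06140781 0.51686222] [0.59608733 0.6041264  0.1946548 ]
```

View pics/over.png

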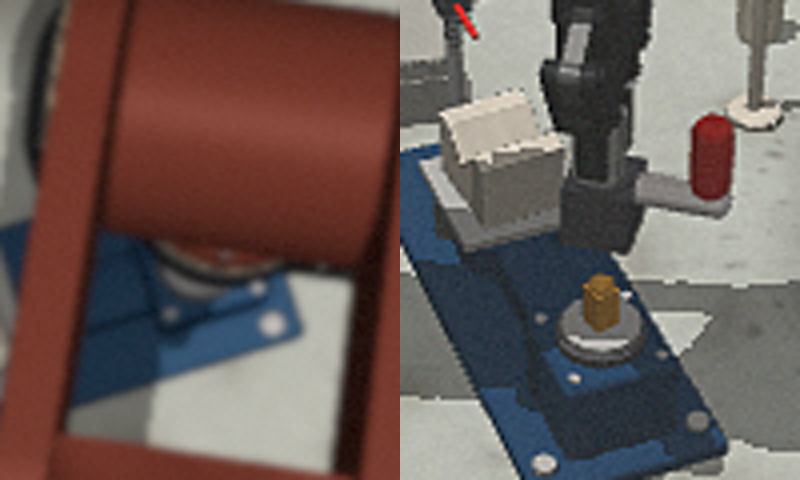

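The crank hangs over the shaft. In the side view the hub is at about (600,215) in the crop, the brass shaft at (603,300) and the knob at (712,160). I'll check the alignment numerically from the same side camera.

Run:
```python
from h import *
s=Cam("side"); s.grab(); P=s.cloud(); h=cv2.cvtColor(s.im,cv2.COLOR_BGR2HSV)
near=(np.hypot(P[...,0]-.565,P[...,1]+.003)<.09)&(P[...,2]<.25)
m=((h[...,0]<8)|(h[...,0]>172))&(h[...,1]>140)&near&(P[...,2]>.14); v,u=np.nonzero(m); Q=P[m]
r=s.R[:,2]; rh=r[:2]/np.hypot(*r[:2])
print("knob z",Q[:,2].min(),Q[:,2].max(),"u",u.min(),u.max(),"surface",Q.mean(0).round(4))
tcp=manip.state()["tool_pos"]; print("tcp",tcp)
# knob centre via ray on plane z=underside+.055
k=s.plane((u.min()+u.max())/2,(v.min()+v.max())/2,tcp[2]-.04+.055); print("knob",k, "dist to tcp",np.hypot(*(k-tcp)[:2]),np.degrees(np.arctan2(*(k-tcp)[:2][::-1])))
# brass
b=(h[...,0]>10)&(h[...,0]<30)&(h[...,1]>90)&(h[...,2]>50)&near&(P[...,2]>.076)&(P[...,2]<.112); v,u=np.nonzero(b)
for a in range(v.min(),v.max()+1): 
    w=np.sort(u[v==a]); print(a,w.min(),w.max(),s.im[a,w.min():w.max()+1,2].tolist(),(P[a,w.min():w.max()+1][:,2]*1000).astype(int).tolist(),(P[a,w.min():w.max()+1][:,1]*1000).astype(int).tolist())
for z in(.099,.105,.087,.075): print(z,s.px([.5645,-.003,z]),s.px([.5645,-.003,z])-s.px([.5545,-.003,z]))
# shoulder disc top
d=near&(np.abs(P[...,2]-.075)<.006)&(h[...,1]<60); v,u=np.nonzero(d); (c,ax,an)=cv2.fitEllipse(cv2.convexHull(np.c_[u,v].astype(np.float32))); print("disc",c,ax,s.plane(*c,.075),len(u))
hub=near&(P[...,2]>.13)&(P[...,2]<.175)&(h[...,2]<90); v,u=np.nonzero(hub);print("hub",u.min(),u.max(),v.min(),v.max(),s.px([*tcp[:2],tcp[2]-.04]),s.px([*tcp[:2],tcp[2]-.003]))
```

```text
knob z 0.17712761140756006 0.21735986358521242 u 356 365 surface [ 0.6127 -0.0276  0.2012]
tcp [ 0.56432528 -0.00350104  0.17968439]
knob [ 0.6140354  -0.0200893   0.19468439] dist to tcp 0.052404829951933 -18.453847737952735
253 331 335 [133, 140, 142, 147, 139] [105, 106, 107, 104, 104] [0, -2, -3, 0, 0]
254 330 335 [101, 124, 129, 134, 136, 124] [105, 105, 106, 106, 105, 103] [-4, -3, -5, -5, -4, -2]
255 329 336 [169, 120, 137, 138, 143, 133, 129, 106] [100, 101, 104, 104, 106, 106, 101, 101] [-1, -2, -5, -6, -7, -8, -3, -2]
256 329 337 [87, 120, 98, 128, 130, 120, 108, 139, 172] [99, 100, 101, 102, 101, 104, 102, 98, 97] [-3, -4, -5, -7, -6, -9, -6, -3, -2]
257 329 337 [87, 82, 137, 102, 103, 106, 119, 97, 103] [94, 99, 100, 101, 102, 102, 100, 99, 97] [0, -6, -7, -8, -10, -9, -7, -6, -4]
258 329 337 [88, 82, 88, 158, 140, 94, 96, 101, 105] [94, 94, 102, 101, 99, 99, 98, 96, 96] [-3, -4, -13, -11, -9, -9, -9, -6, -6]
259 329 337 [91, 87, 83, 76, 94, 101, 102, 96, 104] [88, 92, 96, 97, 96, 96, 94, 91, 92] [0, -4, -9, -10, -9, -9, -7, -4, -5]
260 329 337 [84, 87, 88, 93, 97, 109, 9
[... 446 characters left out ...]
-12, -11, -9, -8, -4, -6]
264 330 337 [83, 85, 98, 100, 105, 95, 95, 110] [79, 80, 84, 84, 82, 82, 80, 80] [-5, -6, -11, -11, -8, -8, -6, -7]
265 331 335 [83, 96, 98, 94, 97] [80, 82, 81, 78, 78] [-9, -11, -10, -8, -8]
266 332 333 [95, 97] [77, 76] [-9, -8]
0.099 [333.25121609 255.94368788] [ 4.94709126 -0.19812591]
0.105 [333.27017722 253.71974786] [ 4.96525017 -0.19807433]
0.087 [333.21370687 260.34312118] [ 4.91116903 -0.19821116]
0.075 [333.17673847 264.67912304] [ 4.87576472 -0.19827335]
disc (333.0010070800781, 266.35467529296875) (17.346513748168945, 22.45078468322754) [ 0.56380235 -0.00799298  0.075     ] 230
hub 323 363 223 247 [333.31123966 240.70429867] [333.43499826 225.99454269]
```

The brass square's near corner shows at u≈332, with faces at roughly +30° and −56°. The square therefore stands near 32° mod 90, and the crank at −18° needs about +40° clockwise. I'll pre-turn 28°, come down onto the nose and feel from there.

>>> play_rows:
  steps:
    - [[0,1,5,0,0,7],[0,1,10,0,0,14],[0,1,18,0,0,21],[0,1,24,0,0,28],[0,1,28,0,0,28],[0,1,32,0,0,28],[0,1,34,0,0,28],[0,1,36,0,0,28],[0,1,36,0,0,28],[0,1,36,0,0,28]]

```text
time: 6.08
tool_pos: [0.5648, -0.0017, 0.1439]
tool_rot: [0.0, 0.389, 0.921, 0.0]
contact_force: [0.1, -0.2, -2.2]
gripper_width: 0.24
grasp_force: 59.6
```

```bash
python3 -c "
from h import *
go([.5643,-.0028,.139],130)"
```

```text
t 6.0833 tcp [ 0.5648 -0.0017  0.1439] yaw 134.18 F [ 0.09 -0.19 -2.17] T [0.003 0.017 0.035] grip 20.4 59.56306278705597
shift [-0.4 -1.1  4.9] turnz 4.2 tilt 0.01
```

>>> play_rows:
  steps:
    - [[0,-1,1,0,0,0],[0,-1,2,0,0,0],[0,-1,3,0,0,0],[0,-1,4,0,0,0],[0,-1,4.5,0,0,0],[0,-1,4.5,0,0,0],[0,-1,4.5,0,0,0]]

```text
time: 6.67
tool_pos: [0.5639, -0.0023, 0.1391]
tool_rot: [-0.0, 0.39, 0.921, -0.0]
contact_force: [-0.9, 0.5, -2.1]
gripper_width: 0.237
grasp_force: 59.5
```

>>> play_rows:
  steps:
    - [[0,0,0.5,0,0,0],[0,0,1,0,0,0],[0,0,1,0,0,0],[0,0,1,0,0,0]]

```text
time: 7.0
tool_pos: [0.5642, -0.0024, 0.1386]
tool_rot: [0.0, 0.39, 0.921, 0.0]
contact_force: [-0.2, -0.4, 0.0]
gripper_width: 0.239
grasp_force: 59.7
```

```bash
python3 -c "
from h import *
go([.5643,-.0028,.139],130)"
```

```text
t 7.0 tcp [ 0.5642 -0.0024  0.1386] yaw 134.14 F [-0.16 -0.42  0.01] T [0.018 0.091 0.032] grip 20.3 59.728859066963196
shift [-0.4 -0.2 -0.4] turnz 4.1 tilt 0.03
```

>>> play_rows:
  steps:
    - [[0,0,1,0,0,1],[0,0,1,0,0,2],[0,0,1,0,0,3],[0,0,1,0,0,4],[0,0,1,0,0,5],[0,0,1,0,0,6],[0,0,1,0,0,7],[0,0,1,0,0,8]]

```text
time: 7.67
tool_pos: [0.5638, -0.002, 0.1366]
tool_rot: [-0.0, 0.454, 0.891, 0.0]
contact_force: [0.8, 1.6, -2.6]
gripper_width: 0.243
grasp_force: 59.5
```

```bash
python3 -c "
from h import *
go([.5643,-.0028,.139],130)"
```

```text
t 7.6667 tcp [ 0.5638 -0.002   0.1366] yaw 126.04 F [ 0.8   1.64 -2.59] T [ 0.429 -0.104  0.041] grip 20.6 59.46187376976013
shift [-1.  -0.1 -2.4] turnz -4.0 tilt 0.05
```

>>> play_rows:
  steps:
    - [[0,0,1,0,0,1],[0,0,2,0,0,2],[0,0,3,0,0,2],[0,0,3,0,0,2]]

```text
time: 8.0
tool_pos: [0.564, -0.0024, 0.134]
tool_rot: [0.0, 0.468, 0.883, 0.0]
contact_force: [0.8, 1.2, -2.0]
gripper_width: 0.238
grasp_force: 59.4
```

```bash
python3 -c "
from h import *
go([.5643,-.0028,.115],130)"
```

```text
t 8.0 tcp [ 0.564  -0.0024  0.134 ] yaw 124.13 F [ 0.77  1.23 -2.03] T [ 0.189 -0.287 -0.038] grip 20.3 59.420244097709656
shift [-0.5  0.  19. ] turnz -5.9 tilt 0.01
```

>>> play_rows:
  steps:
    - [[0,0,2,0,0,0.5],[0,0,4,0,0,1],[0,0,6,0,0,1],[0,0,8,0,0,1],[0,0,10,0,0,1],[0,0,10,0,0,1]]

```text
time: 8.5
tool_pos: [0.5639, -0.0023, 0.1236]
tool_rot: [-0.0, 0.476, 0.879, -0.0]
contact_force: [1.5, 1.8, -3.6]
gripper_width: 0.242
grasp_force: 59.3
```

>>> play_rows:
  steps:
    - [[0,0,2,0,0,0],[0,0,4,0,0,0],[0,0,6,0,0,0],[0,0,7.5,0,0,0],[0,0,7.5,0,0,0],[0,0,7.5,0,0,0]]

```text
time: 9.0
tool_pos: [0.5638, -0.0023, 0.1163]
tool_rot: [-0.0, 0.476, 0.879, -0.0]
contact_force: [2.5, 1.0, -3.1]
gripper_width: 0.241
grasp_force: 59.3
```

```bash
python3 -c "
from h import *
go([.5643,-.0028,.115],130)"
```

```text
t 9.0 tcp [ 0.5638 -0.0023  0.1163] yaw 123.14 F [ 2.51  0.99 -3.09] T [ 0.167 -0.47  -0.062] grip 20.5 59.25752878189087
shift [-0.7  0.1  1.3] turnz -6.9 tilt 0.02
```

>>> play_rows:
  steps:
    - [[0,0,0.7,0,0,0],[0,0,1.4,0,0,0],[0,0,1.7,0,0,0],[0,0,1.7,0,0,0]]

```text
time: 9.33
tool_pos: [0.564, -0.0024, 0.1151]
tool_rot: [0.0, 0.476, 0.879, -0.0]
contact_force: [1.2, 1.0, -1.4]
gripper_width: 0.24
grasp_force: 59.5
```

>>> play_rows:
  steps:
    - [[0,0,0,0,0,0],[0,0,0,0,0,0],[0,0,0,0,0,0],[0,0,0,0,0,0],[0,0,0,0,0,0],[0,0,0,0,0,0]]
  claw: 0.2

```text
time: 9.83
tool_pos: [0.5639, -0.0024, 0.1151]
tool_rot: [0.0, 0.476, 0.879, -0.0]
contact_force: [0.0, 0.1, 0.4]
gripper_width: 0.597
grasp_force: 0.0
```

>>> play_rows:
  steps:
    - [[0,0,-20,0,0,0],[0,0,-50,0,0,0],[0,0,-70,0,0,0],[0,0,-80,0,0,0],[0,0,-80,0,0,0],[0,0,-80,0,0,0]]

```text
time: 10.33
tool_pos: [0.5639, -0.0023, 0.1948]
tool_rot: [0.0, 0.476, 0.879, 0.0]
contact_force: [-0.0, -0.4, -0.6]
gripper_width: 0.602
grasp_force: 0.0
```

Run:
```python
from h import *
s=Cam("side"); s.grab(); P=s.cloud(); h=cv2.cvtColor(s.im,cv2.COLOR_BGR2HSV)
near=(np.hypot(P[...,0]-.5642,P[...,1]+.0023)<.09)&(P[...,2]<.18)
m=((h[...,0]<8)|(h[...,0]>172))&(h[...,1]>140)&near&(P[...,2]>.09); v,u=np.nonzero(m); Q=P[m]
print("knob z",np.percentile(Q[:,2],[1,50,99]),u.min(),u.max(),v.min(),v.max())
k=s.plane((u.min()+u.max())/2,(v.min()+v.max())/2,.130); d=k[:2]-[.5642,-.0023]; print("knob",k,np.hypot(*d),np.degrees(np.arctan2(d[1],d[0])))
go([k[0],k[1],.20],None)
cv2.imwrite("pics/home.png",cv2.resize(s.im[160:300,250:430],(720,560),interpolation=cv2.INTER_CUBIC))
```

```text
knob z [0.11351741 0.13840205 0.15291952] 344 354 249 268
knob [ 0.59161394 -0.04665819  0.13      ] 0.052145693604749 -58.283390799631086
t 10.3833 tcp [ 0.5632 -0.0023  0.1935] yaw 123.14 F [ 0.31  0.26 -1.2 ] T [-0.021 -0.031 -0.028] grip 50.8 0.0
shift [-52.7  -0.5  -6.5] turnz None tilt 0.12
```

View pics/home.png

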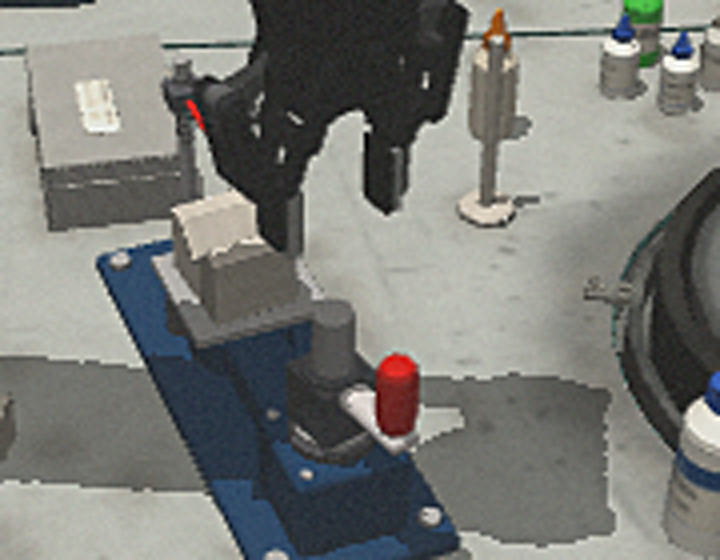

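Crank is fully home: underside on the shoulder at (635,445) in the crop, knob red at (397,395), knob heights 0.113–0.153. Now I'll measure the pointer tip against the block top, using the known 102 mm start height as the reference.

Run:
```python
from h import *
t=Cam("top"); s=Cam("side")
t.im=cv2.imread("pics/top0.png"); t.d=np.load("top0.npy"); s.im=cv2.imread("pics/side0.png"); s.d=np.load("side0.npy")
yd=np.array([-.309,.951]); xd=np.array([.951,.309]); S=np.array([.564,-.0023]); O=S+.125*yd
print("origin",O,"block",O+.015*yd,"post",O+.105*yd)
for c in(t,s):
    P=c.cloud(); L=np.stack([(P[...,:2]-O)@xd,(P[...,:2]-O)@yd,P[...,2]],-1)*1000
    for nm,b in(("blk",(abs(L[...,0])<35)&(abs(L[...,1]-15)<35)&(L[...,2]>80)&(L[...,2]<115)),("plat",(abs(L[...,0])<40)&(abs(L[...,1]-15)<40)&(L[...,2]>54)&(L[...,2]<66))):
        q=L[b]; print(c.n,nm,len(q),q.min(0).round(1),q.max(0).round(1),"zhist",np.histogram(q[:,2],np.arange(54,116,2))[0].tolist() if nm=="plat" else np.histogram(q[:,2],np.arange(84,112,1))[0].tolist())
    top=(abs(L[...,0])<35)&(abs(L[...,1]-15)<35)&(L[...,2]>98)&(L[...,2]<107); q=L[top]; print(" top median",np.median(q,0),len(q))
    hh=cv2.cvtColor(c.im,cv2.COLOR_BGR2HSV); r=((hh[...,0]<8)|(hh[...,0]>172))&(hh[...,1]>90)&(L[...,1]>40)&(L[...,1]<120)&(abs(L[...,0])<40)&(L[...,2]>105)
    q=L[r]; q=q[np.argsort(q[:,1])]; print(" ptr",len(q),q.round(1)[:12].tolist(),np.median(q[:,2]))
    bl=(L[...,1]>85)&(L[...,1]<125)&(abs(L[...,0])<20)&(L[...,2]>140); print(" post top z",np.percentile(L[bl][:,2],[50,90]) if bl.any() else None)
# triangulate tip
for (a,b),(e,f) in (((253,258.7),(301.5,193.2)),((252.5,259),(301,193))):
    r1=t.ray(a,b); r2=s.ray(e,f); k=np.linalg.lstsq(np.c_[r1,-r2],s.e-t.e,rcond=None)[0]; p1=t.e+k[0]*r1;p2=s.e+k[1]*r2; print("tri",p1.round(4),p2.round(4))
```

```text
origin [0.525375 0.116575] block [0.52074 0.13084] post [0.49293 0.21643]
top blk 757 [-30.2 -18.4  81. ] [ 23.7  45.3 107.3] zhist [6, 10, 13, 25, 28, 17, 26, 23, 27, 22, 29, 31, 29, 22, 32, 38, 58, 87, 104, 80, 33, 6, 3, 2, 0, 0, 0]
top plat 637 [-39.4 -25.   55.1] [40.  55.  65.4] zhist [6, 58, 216, 270, 79, 8, 0, 0, 0, 0, 0, 0, 0, 0, 0, 0, 0, 0, 0, 0, 0, 0, 0, 0, 0, 0, 0, 0, 0, 0]
 top median [ -2.80911748   3.01130278 102.0697808 ] 441
 ptr 38 [[0.7, 63.3, 131.8], [-1.1, 63.9, 131.3], [1.0, 64.7, 134.2], [-0.9, 65.2, 134.7], [1.7, 66.7, 133.7], [-0.0, 67.6, 131.6], [-1.5, 69.6, 133.8], [0.7, 69.7, 129.8], [1.1, 71.1, 132.6], [-1.0, 71.3, 134.7], [1.5, 72.8, 133.5], [-0.3, 73.4, 133.3]] 131.77699613889695
 post top z [153.52243251 155.85996397]
side blk 599 [-31.7 -19.8  80.2] [ 21.6  46.8 106. ] zhist [12, 10, 15, 16, 21, 19, 22, 25, 25, 23, 21, 22, 20, 27, 20, 19, 39, 45, 61, 65, 29, 5, 0, 0, 0, 0, 0]
side plat 333 [-39.9 -25.   54.1] [39.8 53.3 66. ] zhist [11, 28, 74, 121, 74, 25, 0, 0, 0, 0, 0, 0, 0, 0, 0, 0, 0, 0, 0, 0, 0, 0, 0, 0, 0, 0, 0, 0, 0, 0]
 top median [ -5.51995986  23.23982578 102.26046893] 283
 ptr 20 [[-2.5, 60.2, 135.6], [-2.3, 61.3, 132.2], [0.2, 61.5, 134.1], [-0.7, 65.8, 134.3], [-2.4, 67.9, 130.6], [-2.2, 68.3, 133.0], [-1.3, 70.8, 133.9], [-3.0, 72.9, 132.9], [-2.3, 74.7, 134.4], [1.1, 77.9, 131.4], [-0.8, 79.2, 133.8], [-3.1, 79.3, 134.3]] 133.34382924917065
 post top z [149.00797656 155.61772587]
tri [0.5071 0.1752 0.131 ] [0.5053 0.1751 0.1309]
tri [0.5065 0.1761 0.131 ] [0.5042 0.176  0.1308]
```

Pointer centre is about 130 mm (depth bias is about 0), so about 28 mm of lift, or some 2.3 turns clockwise. Next I take the knob.

>>> play_rows:
  steps:
    - [[-25,0,0,0,0,0],[-52,-0.5,5,0,0,0],[-52,-0.5,15,0,0,0],[-52,-0.5,40,0,0,0],[-52,-0.5,60,0,0,0],[-52,-0.5,73,0,0,0],[-52,-0.5,73,0,0,0],[-52,-0.5,73,0,0,0],[-52,-0.5,73,0,0,0]]

```text
time: 11.13
tool_pos: [0.5923, -0.046, 0.1226]
tool_rot: [0.0, 0.476, 0.879, 0.0]
contact_force: [0.2, -0.3, -0.3]
gripper_width: 0.599
grasp_force: 0.0
```

>>> play_rows:
  steps:
    - [[0,0,0,0,0,0],[0,0,0,0,0,0],[0,0,0,0,0,0],[0,0,0,0,0,0],[0,0,0,0,0,0],[0,0,0,0,0,0],[0,0,0,0,0,0],[0,0,0,0,0,0]]
  claw: -1

```text
time: 11.8
tool_pos: [0.5929, -0.0466, 0.1234]
tool_rot: [0.001, 0.476, 0.879, 0.0]
contact_force: [-0.0, -1.8, 6.2]
gripper_width: 0.218
grasp_force: 58.8
```

```bash
cat > circ.py <<'E'
from h import *
import sys
# rows for a clockwise arc, tool orientation fixed; a0 = present crank angle (deg), centre S
S=np.array([.564,-.0023])
def arc(step,n):
    st=manip.state(); M=rot(st["tool_rot"]); p=st["tool_pos"][:2]; d=p-S; a=np.degrees(np.arctan2(d[1],d[0])); print("angle",a.round(2),"r",np.hypot(*d).round(4))
    o=[]
    for i in range(1,n+1):
        b=np.radians(a-step*i); q=S+.052*np.array([np.cos(b),np.sin(b)]); o.append(M.inv().apply(np.r_[q-p,0])*1000)
    for r in o: print("[%.1f, %.1f, 0, 0, 0, 0],"%(r[0],r[1]),end=" ")
E
python3 -c "
from circ import *
go([.5643,-.0028,.121],130); arc(10,12)"
```

```text
t 11.8 tcp [ 0.5929 -0.0466  0.1234] yaw 123.13 F [-0.   -1.83  6.23] T [-0.205  0.049 -0.004] grip 18.5 58.75309125054628
shift [52.3 -0.   2.3] turnz -6.9 tilt 0.15
angle -56.88 r 0.0529
[1.7, -9.0, 0, 0, 0, 0], [4.0, -17.8, 0, 0, 0, 0], [7.9, -26.0, 0, 0, 0, 0], [13.1, -33.4, 0, 0, 0, 0], [19.5, -39.8, 0, 0, 0, 0], [26.9, -45.0, 0, 0, 0, 0], [35.1, -48.9, 0, 0, 0, 0], [43.9, -51.2, 0, 0, 0, 0], [52.9, -52.0, 0, 0, 0, 0], [61.9, -51.2, 0, 0, 0, 0], [70.7, -48.8, 0, 0, 0, 0], [78.9, -45.0, 0, 0, 0, 0],
```

>>> play_rows:
  steps:
    - [[1,-9,-0.5,0,0,0],[3.5,-17.8,-1,0,0,0],[7.5,-26,-1,0,0,0],[12.5,-33.4,-1,0,0,0],[19,-39.8,-1,0,0,0],[26.5,-45,-1,0,0,0]]

```text
time: 12.3
tool_pos: [0.5394, -0.0483, 0.1234]
tool_rot: [0.001, 0.476, 0.879, 0.001]
contact_force: [4.7, 3.1, 2.1]
gripper_width: 0.224
grasp_force: 58.8
```

```bash
python3 -c "
from circ import *
go([.5643,-.0028,.121],130); arc(12,12)"
```

```text
t 12.3 tcp [ 0.5394 -0.0483  0.1234] yaw 123.11 F [4.65 3.15 2.08] T [ 0.683 -1.089 -0.046] grip 19.0 58.77123916056007
shift [24.5 45.7  2.5] turnz -6.9 tilt 0.13
angle -118.15 r 0.0521
[10.1, -4.1, 0, 0, 0, 0], [20.8, -6.1, 0, 0, 0, 0], [31.6, -5.9, 0, 0, 0, 0], [42.2, -3.4, 0, 0, 0, 0], [52.0, 1.2, 0, 0, 0, 0], [60.7, 7.8, 0, 0, 0, 0], [67.8, 16.1, 0, 0, 0, 0], [73.0, 25.6, 0, 0, 0, 0], [76.2, 36.0, 0, 0, 0, 0], [77.0, 46.8, 0, 0, 0, 0], [75.7, 57.6, 0, 0, 0, 0], [72.1, 67.9, 0, 0, 0, 0],
```

>>> play_rows:
  steps:
    - [[10.1,-4.1,0,0,0,0],[20.8,-6.1,0,0,0,0],[31.6,-5.9,0,0,0,0],[42.2,-3.4,0,0,0,0],[52,1.2,0,0,0,0],[60.7,7.8,0,0,0,0],[67.8,16.1,0,0,0,0],[73,25.6,0,0,0,0],[76.2,36,0,0,0,0],[77,46.8,0,0,0,0],[75.7,57.6,0,0,0,0],[72.1,67.9,0,0,0,0]]

```text
time: 13.3
tool_pos: [0.5556, 0.0503, 0.1232]
tool_rot: [-0.002, 0.475, 0.88, -0.002]
contact_force: [-2.8, -0.7, 7.7]
gripper_width: 0.223
grasp_force: 59.5
```

```bash
python3 -c "
from circ import *
go([.5643,-.0028,.121],130); arc(15,12)"
```

```text
t 13.3 tcp [0.5556 0.0503 0.1232] yaw 123.23 F [-2.8  -0.74  7.68] T [-0.247  0.532  0.042] grip 19.0 59.47311616502702
shift [-49.2 -21.8   2.1] turnz -6.8 tilt 0.32
angle 99.09 r 0.0533
[-8.3, 11.0, 0, 0, 0, 0], [-18.1, 20.4, 0, 0, 0, 0], [-30.1, 26.8, 0, 0, 0, 0], [-43.3, 29.9, 0, 0, 0, 0], [-56.9, 29.6, 0, 0, 0, 0], [-69.9, 25.7, 0, 0, 0, 0], [-81.4, 18.5, 0, 0, 0, 0], [-90.7, 8.7, 0, 0, 0, 0], [-97.2, -3.3, 0, 0, 0, 0], [-100.3, -16.5, 0, 0, 0, 0], [-99.9, -30.0, 0, 0, 0, 0], [-96.1, -43.0, 0, 0, 0, 0],
```

>>> play_rows:
  steps:
    - [[-8,11,0,0,0,0],[-18,20.4,-0.5,0,0,0],[-30,26.8,-1,0,0,0],[-43.3,29.9,-1,0,0,0],[-56.9,29.6,-1,0,0,0],[-69.9,25.7,-1,0,0,0],[-81.4,18.5,-1,0,0,0],[-90.7,8.7,-1,0,0,0],[-97.2,-3.3,-1,0,0,0],[-100.3,-16.5,-1,0,0,0],[-99.9,-30,-1,0,0,0],[-96.1,-43,-1,0,0,0]]

```text
time: 14.3
tool_pos: [0.5719, -0.0545, 0.123]
tool_rot: [-0.002, 0.477, 0.879, 0.001]
contact_force: [2.2, 9.3, 1.2]
gripper_width: 0.221
grasp_force: 58.8
```

```bash
python3 -c "
from circ import *
go([.5643,-.0028,.121],130); arc(15,12)"
```

```text
t 14.3 tcp [ 0.5719 -0.0545  0.123 ] yaw 123.08 F [2.18 9.31 1.21] T [ 1.78  -0.426 -0.019] grip 18.8 58.7542518787086
shift [47.5 21.8  2.2] turnz -6.9 tilt 0.22
angle -81.37 r 0.0528
[7.9, -11.2, 0, 0, 0, 0], [17.8, -20.4, 0, 0, 0, 0], [29.8, -26.8, 0, 0, 0, 0], [43.0, -29.9, 0, 0, 0, 0], [56.6, -29.4, 0, 0, 0, 0], [69.6, -25.5, 0, 0, 0, 0], [81.1, -18.3, 0, 0, 0, 0], [90.4, -8.4, 0, 0, 0, 0], [96.8, 3.6, 0, 0, 0, 0], [99.8, 16.8, 0, 0, 0, 0], [99.4, 30.4, 0, 0, 0, 0], [95.4, 43.4, 0, 0, 0, 0],
```

>>> play_rows:
  steps:
    - [[8.5,-10.9,0,0,0,0],[18.4,-20,0,0,0,0],[30.4,-26.4,0,0,0,0],[43.6,-29.5,0,0,0,0],[57.2,-29,0,0,0,0],[70.2,-25.1,0,0,0,0],[81.7,-17.9,0,0,0,0],[91,-8,0,0,0,0],[97.4,4,0,0,0,0],[100.4,17.2,0,0,0,0],[100,30.8,0,0,0,0],[96,43.8,0,0,0,0]]

```text
time: 15.3
tool_pos: [0.5571, 0.0504, 0.1234]
tool_rot: [-0.001, 0.475, 0.88, -0.001]
contact_force: [-2.6, -3.8, 2.6]
gripper_width: 0.22
grasp_force: 59.2
```

```bash
sed -i 's/-.0023\])$/-.0016])/' circ.py; python3 -c "
from circ import *
go([.5643,-.0028,.121],130); arc(15,12)"
```

```text
t 15.3 tcp [0.5571 0.0504 0.1234] yaw 123.22 F [-2.62 -3.82  2.64] T [-0.795  0.515 -0.017] grip 18.7 59.19039680622518
shift [-48.5 -23.1   2.5] turnz -6.8 tilt 0.22
angle 97.58 r 0.0525
[-7.9, 11.2, 0, 0, 0, 0], [-18.0, 20.2, 0, 0, 0, 0], [-30.1, 26.3, 0, 0, 0, 0], [-43.4, 29.1, 0, 0, 0, 0], [-56.9, 28.4, 0, 0, 0, 0], [-69.8, 24.2, 0, 0, 0, 0], [-81.2, 16.7, 0, 0, 0, 0], [-90.2, 6.6, 0, 0, 0, 0], [-96.4, -5.5, 0, 0, 0, 0], [-99.2, -18.8, 0, 0, 0, 0], [-98.4, -32.3, 0, 0, 0, 0], [-94.2, -45.2, 0, 0, 0, 0],
```

>>> play_rows:
  steps:
    - [[-8,11,0,0,0,0],[-18,20,0,0,0,0],[-30.1,26.1,0,0,0,0],[-43.4,28.9,0,0,0,0],[-56.9,28.2,0,0,0,0],[-69.8,24.1,0,0,0,0],[-81.2,16.7,0,0,0,0],[-90.2,6.6,0,0,0,0],[-96.4,-5.5,0,0,0,0],[-99.2,-18.8,0,0,0,0],[-98.4,-32.3,0,0,0,0],[-94.2,-45.2,0,0,0,0]]

```text
time: 16.3
tool_pos: [0.5705, -0.0544, 0.1233]
tool_rot: [-0.0, 0.477, 0.879, 0.002]
contact_force: [1.4, 9.6, -0.9]
gripper_width: 0.221
grasp_force: 58.8
```

>>> play_rows:
  steps:
    - [[0,0,0,0,0,0],[0,0,0,0,0,0]]

```text
time: 16.47
tool_pos: [0.5696, -0.0545, 0.1233]
tool_rot: [-0.001, 0.477, 0.879, 0.0]
contact_force: [-2.0, 4.6, 1.0]
gripper_width: 0.223
grasp_force: 59.2
```

```bash
cat > meas.py <<'E'
from circ import *
go([.5643,-.0028,.121],130)
yd=np.array([-.309,.951]); xd=np.array([.951,.309]); O=np.array([.564,-.0023])+.125*yd
for n in("top","side"):
    c=Cam(n); B=[];PT=[];PL=[]
    for _ in range(4):
        c.grab(); P=c.cloud(); L=np.stack([(P[...,:2]-O)@xd,(P[...,:2]-O)@yd,P[...,2]],-1)*1000
        q=L[(L[...,0]>-30)&(L[...,0]<22)&(abs(L[...,1]-13)<30)&(L[...,2]>105)&(L[...,2]<140)]; B.append(q)
        hh=cv2.cvtColor(c.im,cv2.COLOR_BGR2HSV); r=((hh[...,0]<8)|(hh[...,0]>172))&(hh[...,1]>90)&(L[...,1]>50)&(L[...,1]<100)&(abs(L[...,0])<12)&(L[...,2]>110)&(L[...,2]<140); PT.append(L[r])
        PL.append(L[(abs(L[...,0])<40)&(abs(L[...,1]-15)<40)&(L[...,2]>75)&(L[...,2]<98)])
    B=np.vstack(B);PT=np.vstack(PT);PL=np.vstack(PL)
    for nm,q,w in(("block",B,3),("plat",PL,3)):
        if len(q)<20: print(n,nm,len(q)); continue
        h,e=np.histogram(q[:,2],np.arange(70,141,1.)); m=e[h.argmax()]+.5
        for _ in range(5): m=np.median(q[abs(q[:,2]-m)<w][:,2])
        print(n,nm,len(q),round(m,2))
    if len(PT): print(n,"ptr",len(PT),np.median(PT,0).round(2),np.percentile(PT[:,2],[10,90]).round(1),"tip",np.median(PT[PT[:,1]<70],0).round(2),PT.min(0)[1].round(1))
    cv2.imwrite(f"last_{n}.png",c.im); np.save(f"last_{n}.npy",c.d)
E
python3 -c "
from meas import *
arc(15,12)"
```

```text
t 16.4667 tcp [ 0.5696 -0.0545  0.1233] yaw 123.07 F [-2.01  4.62  1.01] T [ 0.949  0.241 -0.029] grip 18.9 59.16481691412628
shift [46.2 23.7  2.4] turnz -6.9 tilt 0.11
top block 3082 126.44
top plat 2712 84.73
top ptr 144 [6.0000e-02 8.0510e+01 1.3247e+02] [130.  134.1] tip [  0.43  65.83 132.51] 62.9
side block 1867 127.02
side plat 1059 85.64
side ptr 82 [ -1.44  78.59 132.46] [130.2 134.6] tip [ -1.23  65.56 132.08] 62.9
angle -82.43 r 0.0531
[8.4, -10.9, 0, 0, 0, 0], [18.5, -20.0, 0, 0, 0, 0], [30.6, -26.1, 0, 0, 0, 0], [43.9, -28.9, 0, 0, 0, 0], [57.5, -28.2, 0, 0, 0, 0], [70.4, -24.0, 0, 0, 0, 0], [81.8, -16.6, 0, 0, 0, 0], [90.8, -6.5, 0, 0, 0, 0], [97.0, 5.6, 0, 0, 0, 0], [99.8, 18.9, 0, 0, 0, 0], [99.1, 32.5, 0, 0, 0, 0], [94.9, 45.4, 0, 0, 0, 0],
```

Run:
```python
from h import *
yd=np.array([-.309,.951]); xd=np.array([.951,.309]); O=np.array([.564,-.0023])+.125*yd
for n in("top","side"):
    c=Cam(n); im=cv2.imread(f"last_{n}.png").astype(float); c.d=np.load(f"last_{n}.npy")
    # redness integrated across pointer, normalised by peak, sampled on a plane grid z=.131
    a=np.arange(-12,12.1,.25); b=np.arange(56,100,1.)
    A=np.zeros((len(b),len(a)))
    red=im[...,2]-(im[...,0]+im[...,1])/2
    U=np.array([[c.px(np.r_[O+x/1e3*xd+y/1e3*yd,.131]) for x in a] for y in b]).astype(np.float32)
    A=cv2.remap(red.astype(np.float32),U[...,0],U[...,1],cv2.INTER_LINEAR)
    pk=np.percentile(A.max(1)[12:30],80)
    print(n,"peak",pk,"width(y)",[(int(y),round(float(np.clip(r,0,None).sum()*.25/pk),1),round(float(a[r.argmax()]),1)) for y,r in zip(b,A)][::3])
    P=c.cloud(); L=np.stack([(P[...,:2]-O)@xd,(P[...,:2]-O)@yd,P[...,2]],-1)*1000
    m=(L[...,1]>50)&(L[...,1]<95)&(abs(L[...,0])<10)&(L[...,2]>122)&(L[...,2]<140); q=L[m]; q=q[np.argsort(q[:,1])]; print(len(q),q.round(1)[::4].tolist())
t=cv2.imread("last_top.png");s=cv2.imread("last_side.png")
f=lambda i,x,y:cv2.resize(i[y:y+45,x:x+60],(400,300),interpolation=cv2.INTER_CUBIC)
cv2.imwrite("pics/ptr.png",np.hstack([f(t,230,235),f(s,275,170)]))
```

```text
top peak 131.54814 width(y) [(56, 0.0, 0.5), (59, 0.0, -0.5), (62, 0.8, 0.2), (65, 3.6, -0.2), (68, 4.5, 0.0), (71, 4.6, 0.2), (74, 4.7, 0.0), (77, 5.1, 0.2), (80, 5.5, -0.2), (83, 6.1, 0.5), (86, 6.3, -0.2), (89, 5.5, 0.5), (92, 5.2, -0.5), (95, 2.8, 0.2), (98, 0.3, -0.8)]
46 [[0.6, 63.1, 133.1], [1.7, 66.7, 133.4], [-1.1, 70.3, 129.9], [-0.3, 73.4, 133.4], [1.1, 77.6, 130.9], [2.1, 81.1, 131.8], [-0.8, 84.5, 129.6], [-0.0, 87.5, 133.6], [-1.0, 91.2, 136.5], [2.1, 94.5, 135.8], [-7.8, 94.8, 129.0], [8.3, 95.0, 134.7]]
side peak 208.8709 width(y) [(56, 0.3, 10.0), (59, 0.3, 10.0), (62, 0.8, -2.0), (65, 2.6, -1.0), (68, 3.6, 0.0), (71, 4.2, -1.2), (74, 3.9, -0.2), (77, 3.9, -0.8), (80, 3.9, -0.5), (83, 4.2, 0.2), (86, 3.8, -0.8), (89, 3.7, 0.0), (92, 4.9, -0.2), (95, 3.8, -0.2), (98, 2.0, 0.8)]
32 [[0.7, 63.1, 132.9], [-2.8, 66.8, 131.4], [-2.0, 75.8, 133.6], [0.8, 84.0, 133.1], [0.5, 90.1, 132.0], [-7.9, 93.1, 134.9], [6.6, 94.0, 130.7], [-5.3, 94.5, 127.9]]
```

View pics/ptr.png

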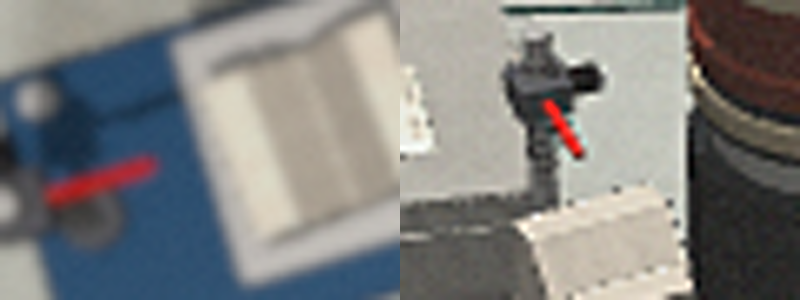

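The pointer is about 4 mm thick and its tip stands at y≈63 mm, surface 132.4 mm, so its centreline is at about 130–130.5 mm (range top 130). The block is at about 126.6, so I'll wind about 105° more.

>>> play_rows:
  steps:
    - [[8.4,-10.9,0,0,0,0],[18.5,-20,0,0,0,0],[30.6,-26.1,0,0,0,0],[43.9,-28.9,0,0,0,0],[57.5,-28.2,0,0,0,0],[70.4,-24,0,0,0,0],[81.8,-16.6,0,0,0,0],[81.8,-16.6,0,0,0,0],[81.8,-16.6,0,0,0,0]]

```text
time: 17.62
tool_pos: [0.5129, 0.0057, 0.1242]
tool_rot: [-0.0, 0.475, 0.88, -0.0]
contact_force: [-1.6, -0.1, 0.5]
gripper_width: 0.217
grasp_force: 59.4
```

```bash
python3 -c "
from meas import *
arc(3,3)"
```

```text
t 17.6167 tcp [0.5129 0.0057 0.1242] yaw 123.23 F [-1.57 -0.07  0.47] T [0.005 0.235 0.026] grip 18.4 59.38585474155843
shift [-35.3  38.4   3.2] turnz -6.8 tilt 0.03
top block 3134 129.95
top plat 2333 88.12
top ptr 143 [1.2000e-01 8.1280e+01 1.3199e+02] [130.2 134. ] tip [  0.4   65.87 131.34] 63.3
side block 16
side plat 483 88.75
angle 172.69 r 0.0516
[2.3, 1.5, 0, 0, 0, 0], [4.2, 3.4, 0, 0, 0, 0], [6.0, 5.4, 0, 0, 0, 0],
```

>>> play_rows:
  steps:
    - [[0,0,0,0,0,0],[0,0,0,0,0,0],[0,0,0,0,0,0],[0,0,0,0,0,0]]
  claw: -0.25

```text
time: 18.35
tool_pos: [0.5132, 0.005, 0.124]
tool_rot: [0.0, 0.476, 0.879, 0.0]
contact_force: [-0.4, 0.0, 0.3]
gripper_width: 0.375
grasp_force: 0.0
```

>>> play_rows:
  steps:
    - [[0,0,-15,0,0,0],[0,0,-45,0,0,0],[0,0,-80,0,0,0],[0,0,-115,0,0,0],[-20,-30,-130,0,0,0],[-40,-65,-130,0,0,0],[-60,-100,-130,0,0,0],[-80,-135,-130,0,0,0],[-100,-170,-130,0,0,0],[-110,-190,-130,0,0,0],[-110,-190,-130,0,0,0]]

```text
time: 19.27
tool_pos: [0.4123, -0.1941, 0.2541]
tool_rot: [0.0, 0.479, 0.878, -0.001]
contact_force: [-0.3, -0.4, 0.1]
gripper_width: 0.375
grasp_force: 0.0
```

```bash
python3 -c "
from meas import *
for n in('top','side'):
    c=Cam(n); c.d=np.load(f'last_{n}.npy'); im=cv2.imread(f'last_{n}.png'); P=c.cloud(); h=cv2.cvtColor(im,cv2.COLOR_BGR2HSV)
    m=((h[...,0]<8)|(h[...,0]>172))&(h[...,1]>140)&(np.hypot(P[...,0]-.564,P[...,1]+.002)<.075)&(P[...,2]>.1)&(P[...,2]<.17); print(n,m.sum(),P[m].mean(0) if m.any() else 0,P[m][:,2].max() if m.any() else 0)
a=cv2.imread('last_side.png')
cv2.imwrite('pics/end.png',cv2.resize(a[140:320,220:460],(800,600),interpolation=cv2.INTER_CUBIC))
"
```

```text
t 19.2667 tcp [ 0.4123 -0.1941  0.2541] yaw 122.82 F [-0.35 -0.37  0.09] T [-0.032 -0.014 -0.01 ] grip 31.8 0.0
shift [ 78.6 231.5 132.8] turnz -7.2 tilt 0.1
top block 3124 130.05
top plat 2695 88.1
top ptr 142 [  0.15  81.2  131.97] [129.7 134. ] tip [  0.34  65.91 131.83] 63.2
side block 2175 130.5
side plat 1537 88.89
side ptr 78 [ -1.49  77.82 132.36] [129.9 134.3] tip [ -1.4   65.08 132.84] 60.8
top 77 [0.5130444  0.00428439 0.14925571] 0.15341400241042402
side 171 [ 0.51185593 -0.00193259  0.13708353] 0.15316632704959554
```

View pics/end.png

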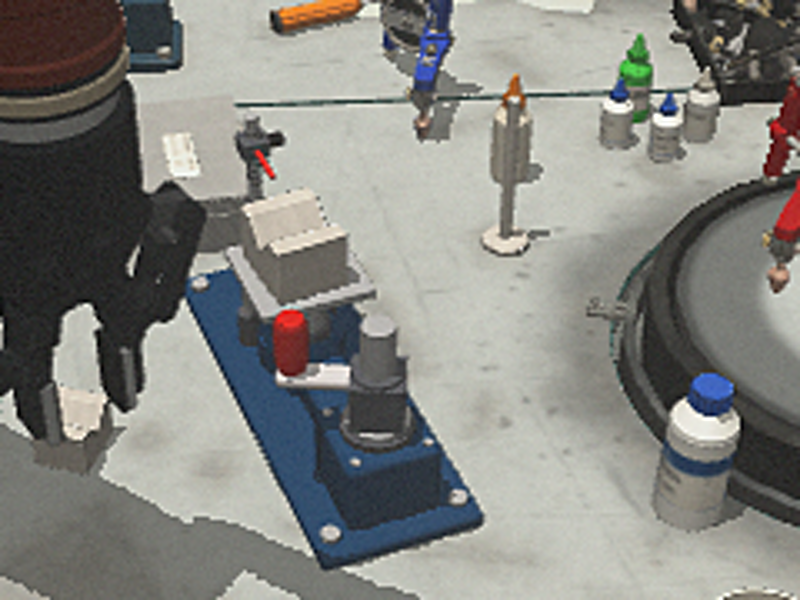

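The crank sits home on the shoulder with the knob at (291,340). The block on the platform at (300,250) measures about 130.2 mm, level with the pointer tip at (270,175). The robot is clear of everything, so I hand in.

```bash
python3 -c "
from h import *
print(order.job_done())"
```

```text
the job is handed in; nothing more can be done
None
```

The crank is fully home on the shaft and I've let go of it. I wound the jack about 2.36 turns until the vee block's top measured about 130.2 mm, level to within about 0.5 mm with the pointer tip (130–130.5 mm), and handed the job in at about 20 s.

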